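Show the nurse the spent vial and where it goes

ROBOT

A 6-joint arm with a two-finger parallel gripper is mounted at the origin on the work surface. World frame = base frame: x ahead of the robot, y to its left, z up, the work surface at z = 0. Lengths are in m, angles in rad, forces in N, time in s.
With the tool pointing down it reaches from about 0.2 to 0.875 m from the base axis. Payload 3.4 kg.
Tool frame: the origin (TCP) lies between the finger pads; the fingertips stand 25 mm ahead of it and the grasp point (between the pads) lies 6 mm ahead of it (r.nose_length is the z of the fingertips in the tool frame, in m); z points along the fingers, y is the line along which they close (so a half turn about z gives the same grasp; the last joint's range is limited). The gripper opens to 94 mm and grips with 3 to 60 N. Pads are 16 mm wide; open, the fingers measure 119 mm over their backs; the gripper's body (75 mm by 177 mm) begins 78 mm behind the grasp point.
Start: joints at [-1.233, 0.276, 1.505, -0, 1.361, -0.121], TCP at [0.255, -0.516, 0.23] pointing down, gripper open.
Joint ranges: [-2.89, 2.89], [-0.75, 2.08], [0.22, 2.7], [-1.18, 4.32], [0.11, 2.71], [-2.7, 2.7]. Speed limits (rad/s): [2.57, 2.57, 3.14, 3.14, 3.14, 3.14].

INTERFACE

Orientations are given as a unit quaternion [w, x, y, z].
In Python, from plant import r, gripper_to, inverse_kinematics, vision, models, telemetry gives the robot as it stands. Calls block until the motion is done:
- r.move_to(position, orientation): joint-space move of the TCP to a pose.
- r.move_l(position, rot=None, vel=0.15, guard=None): straight line of the TCP; rot=None keeps the orientation; vel is the mean speed in m/s. With guard (N) it stops when the force on the tool has changed by that much, and returns True; else False.
- r.movej(angles): joint-space move.
- gripper_to(opening, f_grip=None): finger opening in m; f_grip is the grip in N (None keeps the last); returns when the fingers have stopped.
- r.hold(seconds).
- inverse_kinematics(position, orientation): joint angles nearest the present ones, or None.
- vision.snapshot(name): name is "scene" or "side" or "wrist"; returns the picture (384x512x3 uint8, red, green, blue); there is no depth.
- vision.get_calibration(name): a dict with "fx", "fy", "cx", "cy" (pixels), "position" and "orientation" of the camera in the world. Camera axes: x right, y down, z forward; pixel columns grow to the right and rows downward; lengths in m; the calibration is good to about 2 mm. A picture is of the moment at which its call begins: read the wrist's pose just before it. get_calibration takes no time and is no camera call; for the wrist camera it gives the pose at the moment of the call.
A pose or a line that the arm cannot do raises r.PlanningError and nothing moves.
- r.sign_off(): hands the job in; it is judged then, once.
Trained networks look in the newest picture that a camera, given by its name, has taken for a name from the list of things; names that differ only in an ending like _2 or _b are one class to them, and where a whole thing is asked for, a point or a joint stands for the part that bears it (a point fixed in the world has none). Each returns a list of dicts, best first, with "score" (0 to 1); they miss things now and then, are a little off and sometimes report something else, mostly with a low value. They report only what shows in the picture. A call takes as long as a camera call. They do not tell look-alikes from the thing itself.
- models.boxes_of(thing, camera): "at" ([x, y, z] in m, in world coordinates, good to about 4 mm: the middle of the surface that is visible of it).
- models.regions_of(thing, camera): "pixels" (384x512 bool, what is visible of it).
- models.mark_of(thing, camera): "at" ([x, y, z] in m, in world coordinates, good to about 4 mm: a listed point, or the origin of a listed thing).
Readings, each from a call of its own:
- telemetry.current_t(): time.
- telemetry.current_joints(): joint angles.
- telemetry.current_dq(): joint speeds.
- telemetry.current_joint_efforts(): joint torques, N m.
- telemetry.current_ee_pos(): TCP position.
- telemetry.current_tool_rot(): TCP orientation.
- telemetry.current_wrist_force(): force on the tool from outside, world axes, zero at the start.
- telemetry.current_torque(): the same for the moment, N m.
- telemetry.current_opening(): finger opening in m.
- telemetry.current_finger_force(): force on a finger pad.
Only numpy, scipy, OpenCV 4.12 (cv2) and the standard library are available. Lean on these libraries where they do the work, as an engineer would, in place of code of your own. Each camera call takes 0.05 s, during which the arm holds its last target. There are 200 camera calls.

TASK

Press the call button fully down and let it up again, then point out the spent vial to the nurse, the tallest one in the steel tray: hold the fingertips still straight above its cap, 1 to 5 cm clear of it, for two seconds. Then show where it must go by pointing in the same way, from 1 to 5 cm straight above, at the round opening of the sharps box for two seconds, and finish still pointing there. Touch nothing but the button, lift or move nothing, and do not bring the fingertips close over any other vial.

Things in the scene. Friction and masses are not known exactly. Their poses are not given: they have to be found in the camera images.
- call (a joint): travel of the call button: 0 when up, 0.006 m when fully down; a spring pushes it back up, full travel takes about 5 N
- call_top (a point): centre of the top face of the call button, a round white push button 36 mm across in a low grey housing fixed to the worktop; it is pressed straight down
- vial_tall: The tallest of the four vials: closed amber glass vial with paper label and aluminium cap, 78 mm tall, body 28 mm across, cap 22 mm across; loose, standing upright in the steel tray, easily tipped. Origin at the centre of its underside, z up.
- vial_tall_cap (a point): centre of the top of the tallest vial's cap
- vial_broad: The broad vial: closed amber glass vial with paper label and aluminium cap, 54 mm tall, body 42 mm across, cap 31 mm across; loose, standing upright in the steel tray, easily tipped. Origin at the centre of its underside, z up.
- vial_broad_cap (a point): centre of the top of the broad vial's cap
- vial_medium: The medium vial: closed amber glass vial with paper label and aluminium cap, 56 mm tall, body 27 mm across, cap 22 mm across; loose, standing upright in the steel tray, easily tipped. Origin at the centre of its underside, z up.
- vial_medium_cap (a point): centre of the top of the medium vial's cap
- vial_small: The small vial: closed amber glass vial with paper label and aluminium cap, 38 mm tall, body 20 mm across, cap 17 mm across; loose, standing upright in the steel tray, easily tipped. Origin at the centre of its underside, z up.
- vial_small_cap (a point): centre of the top of the small vial's cap
- tray: open stainless steel tray with the four vials in it, 180 x 280 mm, rim 18 mm high, 3 mm walls and floor; fixed. Origin at the centre of its underside. Vial centres stand at least 75 mm apart. Low bins, cartons and a basket (under 200 mm tall) stand along the far edge of the worktop, a 250 mm tall cool box at its right end, a glove box and a folder rack at its left end
- sharps: sharps box: white plastic box 120 x 120 mm with a grey lid 126 x 126 mm, 160 mm tall in all, with one round hole in the middle of the lid; fixed. Origin at the centre of its underside, z up
- sharps_mouth (a point): centre of the round opening of the sharps box, level with the top of its lid (160 mm above the worktop); the hole is 56 mm across with a thin black ring round it
- syringe: bystander: capped plastic syringe about 140 mm long and 16 mm thick, lying on the worktop between the robot and the tray
- alcohol: bystander: closed plastic bottle 60 mm across, 170 mm tall, standing behind the button or the sharps box
- jar: bystander: closed glass jar with metal cap, 76 mm across, 100 mm tall, standing behind the button or the sharps box
Mind the look-alikes: they are no part of the job. Leave any yellow look-alike of the vial_broad alone. Of the things shaped like the part that bears call, the grey one is meant.

How it is judged:
On the way, in this order (a step that is already met when the one before it is completed fails the run):
1. the call button is pressed fully down (at least 4.5 of its 6 mm) (value of joint call above 0.0045 m), for 0.05 s.
2. with the button up again, the fingertips dwell straight above the tallest vial's cap for 1.5 s (grasp point within 20 mm sideways and 20 to 85 mm above the cap) (horizontal distance between the grasp point and vial_tall_cap below 0.02 m and z of the grasp point in the frame of vial_tall_cap between 0.02 and 0.085 m and value of joint call below 0.0015 m), for 1.5 s.
3. the fingertips dwell straight above the sharps box opening for 1.5 s (grasp point within 20 mm sideways and 20 to 85 mm above it) (horizontal distance between the grasp point and sharps_mouth below 0.02 m and z of the grasp point in the frame of sharps_mouth between 0.02 and 0.085 m and value of joint call below 0.0015 m), for 1.5 s.
At the end, for the whole second after the job is handed in: The fingertips still point at the sharps box opening (grasp point within 20 mm sideways of its centre and 20 to 85 mm above it), the button is up (under 1.5 mm), and all four vials stand upright within 5 mm of where they were (all of step 3 and distance of each of vial_tall, vial_broad, vial_medium, vial_small from where it was at the start of the episode below 0.005 m and angle between each of vial_tall, vial_broad, vial_medium, vial_small's own z axis and vertical below 0.1 rad); the robot touches nothing.
It fails at once if a vial is touched (contact force between any of the fingers, the arm and vial_tall above 0.3 N or contact force between any of the fingers, the arm and vial_broad above 0.3 N or contact force between any of the fingers, the arm and vial_medium above 0.3 N or contact force between any of the fingers, the arm and vial_small above 0.3 N).
It fails at once if a vial is moved or lifted by more than 5 mm, or a loose bystander by more than 10 mm (distance of any of vial_tall, vial_broad, vial_medium, vial_small from where it was at the start of the episode above 0.005 m or distance of any of syringe, alcohol, jar from where it was at the start of the episode above 0.01 m).
It fails at once if the tray, sharps box or a bystander is touched (over 1 N) (contact force between any of the fingers, the arm and tray above 1 N or contact force between any of the fingers, the arm and sharps above 1 N or contact force between any of the fingers, the arm and syringe above 1 N or contact force between any of the fingers, the arm and alcohol above 1 N or contact force between any of the fingers, the arm and jar above 1 N).
It fails at once if anything is touched away from the button (over 2 N with the grasp point more than 80 mm from the button's top) (contact force between any of the fingers, the arm and anything else above 2 N and distance between the grasp point and call_top above 0.08 m).
It fails at once if the fingertips come close over a wrong vial (grasp point within 15 mm sideways and less than 60 mm above its cap) ((horizontal distance between the grasp point and vial_broad_cap below 0.015 m and z of the grasp point in the frame of vial_broad_cap below 0.06 m) or (horizontal distance between the grasp point and vial_medium_cap below 0.015 m and z of the grasp point in the frame of vial_medium_cap below 0.06 m) or (horizontal distance between the grasp point and vial_small_cap below 0.015 m and z of the grasp point in the frame of vial_small_cap below 0.06 m)).
It also fails if it takes over 58 s, if anything falls off the work surface, if the arm or the gripper's body presses on something with over 40 N, if the wrist force passes 120 N, or if a joint passes its speed limit or range.

## Working session

There is one attempt and no reset: what is moved stays moved. The work goes in short steps, each a Python script; the robot and the scene stay as the last script left them, time stands still between calls to the robot, and variables do not carry over. Pictures are saved under pics/ and viewed, at most 10 in all, crops included, and the job is handed in when it is done.

```bash
mkdir -p pics; python3 - <<'E'
from plant import r, vision, models, telemetry
import cv2
for c in ("scene","side"):
    im=vision.snapshot(c); cv2.imwrite(f"pics/{c}0.png",im[:,:,::-1])
    k=vision.get_calibration(c); print(c,k)
    for t in ("call_top","vial_tall_cap","vial_broad_cap","vial_medium_cap","vial_small_cap","sharps_mouth","syringe","alcohol","jar","tray"):
        print(t,[( [round(float(v),3) for v in d["at"]],round(float(d["score"]),2)) for d in models.mark_of(t,c)[:4]])
print(telemetry.current_t(),r.nose_length,telemetry.current_tool_rot())
E
```

```text
scene {'fx': 398.2064965398254, 'fy': 398.2064965398254, 'cx': 253.1067933062632, 'cy': 184.9259431404543, 'position': array([ 1.10896077, -0.06295612,  0.90737675]), 'orientation': array([-0.21710281,  0.68918781,  0.66047252, -0.20411411])}
call_top [([0.552, -0.434, 0.019], 0.51), ([0.615, -0.003, 0.058], 0.51), ([0.515, -0.333, 0.024], 0.5)]
vial_tall_cap [([0.632, 0.131, 0.081], 0.66)]
vial_broad_cap [([0.544, 0.068, 0.057], 0.78), ([0.398, 0.199, 0.052], 0.74), ([0.706, 0.303, 0.0], 0.16)]
vial_medium_cap [([0.531, -0.058, 0.042], 0.74), ([0.615, -0.0, 0.061], 0.45)]
vial_small_cap [([0.512, 0.371, 0.162], 0.21)]
sharps_mouth [([0.512, 0.368, 0.158], 0.67), ([0.574, 0.035, 0.003], 0.42)]
syringe [([0.374, -0.012, -0.001], 0.73)]
alcohol [([0.698, -0.325, 0.001], 0.78)]
jar [([0.703, 0.3, 0.0], 0.82)]
tray [([0.57, 0.038, 0.001], 0.57)]
side {'fx': 489.9156021494848, 'fy': 489.9156021494848, 'cx': 256.88615529125696, 'cy': 199.91319975917338, 'position': array([1.46313023, 0.72568255, 1.06187635]), 'orientation': array([-0.18867515,  0.38641006,  0.81469308, -0.38905543])}
call_top [([0.627, 0.13, 0.081], 0.55), ([0.552, -0.436, 0.023], 0.46), ([0.514, -0.332, 0.022], 0.43)]
vial_tall_cap [([0.63, 0.129, 0.082], 0.77), ([0.707, 0.304, -0.003], 0.63)]
vial_broad_cap [([0.397, 0.199, 0.055], 0.78), ([0.551, 0.071, 0.06], 0.56)]
vial_medium_cap [([0.376, -0.006, 0.003], 0.67), ([0.615, -0.002, 0.058], 0.5)]
vial_small_cap [([0.53, -0.06, 0.044], 0.6), ([0.509, 0.37, 0.002], 0.19)]
sharps_mouth [([0.509, 0.372, 0.16], 0.81), ([0.631, 0.132, 0.083], 0.64), ([0.635, 0.132, 0.005], 0.63)]
syringe [([0.374, -0.009, 0.002], 0.59)]
alcohol [([0.696, -0.324, 0.002], 0.72), ([0.707, 0.304, -0.001], 0.7)]
jar [([0.704, 0.302, -0.003], 0.81)]
tray [([0.708, 0.304, -0.0], 0.72), ([0.574, 0.038, 0.0], 0.59)]
1.1 0.025 [2.00226170e-05 9.73802668e-01 2.27394732e-01 7.77477766e-06]
```

View pics/scene0.png

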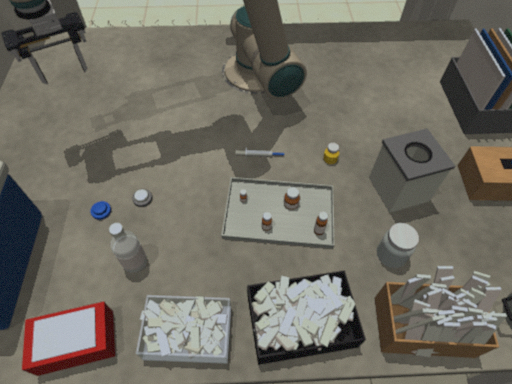

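View pics/side0.png

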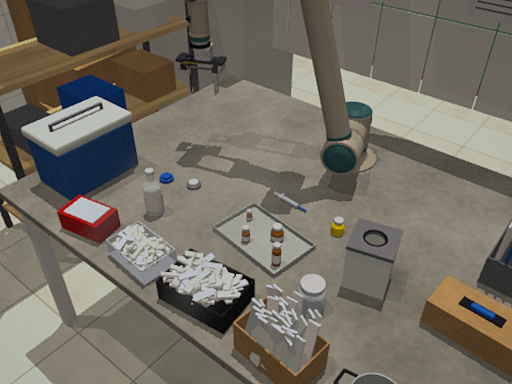

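The scene picture shows the grey/white button at (142,197) and its blue look-alike at (101,210). The tall vial is at (321,222), the sharps hole at (418,152) and the yellow vial at (332,153). The networks' positions agree with both pictures: the button is at about (0.515,-0.333), the tall cap at (0.631,0.130) and the mouth at (0.511,0.370).

```bash
cat > h.py <<'E'
from plant import r, gripper_to, inverse_kinematics, vision, models, telemetry
import cv2, numpy as np
Q=[0,1,0,0]
def look(t,name):
    im=vision.snapshot("wrist"); cv2.imwrite(f"pics/{name}.png",im[:,:,::-1])
    for d in models.mark_of(t,"wrist")[:3]: print(t,np.round(d["at"],4),round(float(d["score"]),2))
E
python3 - <<'E'
from h import *
gripper_to(0.0)
r.move_to([0.47,-0.333,0.22],Q)
look("call_top","w_call"); look("call_top","w_call2")
print(telemetry.current_t(),telemetry.current_ee_pos(),telemetry.current_opening(),telemetry.current_joints())
E
```

```text
call_top [ 0.51   -0.3229  0.0236] 0.84
call_top [ 0.5533 -0.4314  0.024 ] 0.6
call_top [ 0.5505 -0.4331  0.0215] 0.78
call_top [ 0.5114 -0.3299  0.0235] 0.69
3.8083 [ 0.46932137 -0.3340621   0.22004151] 0.0007207623215605451 [-7.39169887e-01  2.83396163e-01  1.52041739e+00 -3.13244259e-04
  1.33766079e+00  8.33327210e-01]
```

View pics/w_call.png

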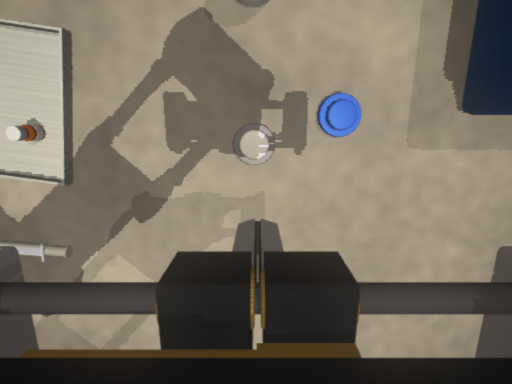

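The wrist view shows the grey housing with the white button at (255,145) and the blue look-alike at (341,115). I'll deproject that pixel, move above it and press.

```bash
python3 - <<'E'
from h import *
from scipy.spatial.transform import Rotation as R
k=vision.get_calibration("wrist"); w,x,y,z=k["orientation"]
d=R.from_quat([x,y,z,w]).apply([(255-k["cx"])/k["fx"],(145-k["cy"])/k["fy"],1])
p=k["position"]+d*(0.0225-k["position"][2])/d[2]; print("button",p)
b=(p[:2]*2+np.array([0.514,-0.332])*1)/3 
if np.linalg.norm(p[:2]-[0.514,-0.332])>0.012: raise SystemExit("disagree")
r.move_l([*b,0.10]); r.hold(0.3)
f0=np.array(telemetry.current_wrist_force())
print(b,r.move_l([*b,0.036],vel=0.02,guard=9))
print(telemetry.current_ee_pos(),telemetry.current_wrist_force()-f0)
r.hold(0.3); print(telemetry.current_ee_pos(),telemetry.current_wrist_force()-f0)
E
```

```text
button [ 0.51379145 -0.33099271  0.0225    ]
[ 0.51386097 -0.33132847] True
[ 0.51385638 -0.33134839  0.04136104] [-0.03733995  1.60397003  4.33850717]
[ 0.51382555 -0.33132602  0.04124443] [-0.51323498  0.89820148  5.55220014]
```

```bash
python3 - <<'E'
from h import *
b=telemetry.current_ee_pos()
for i in range(1,5):
    g=r.move_l([b[0],b[1],b[2]-0.001*i],vel=0.01,guard=15); r.hold(0.15)
    f=telemetry.current_wrist_force(); print(g,telemetry.current_ee_pos()[2],f)
    if g or f[2]>15: break
r.hold(0.2)
r.move_l([b[0],b[1],0.20],vel=0.1); print(telemetry.current_wrist_force())
r.move_to([0.58,0.13,0.28],Q)
look("vial_tall_cap","w_tall"); look("vial_tall_cap","w_tall2"); print(telemetry.current_t(),telemetry.current_ee_pos())
E
```

```text
False 0.04124735686646275 [-2.19645971  0.7620421   7.69745508]
False 0.041107893070610246 [-3.03895951  2.21092475 13.12240065]
False 0.04096949787072236 [-2.96188562  2.80572742 17.92961205]
[-0.47832783  0.09998864  0.3362703 ]
vial_tall_cap [0.6323 0.1323 0.0798] 0.62
vial_tall_cap [0.6347 0.1347 0.0776] 0.94
13.1083 [0.58019017 0.12901494 0.27975162]
```

View pics/w_tall.png

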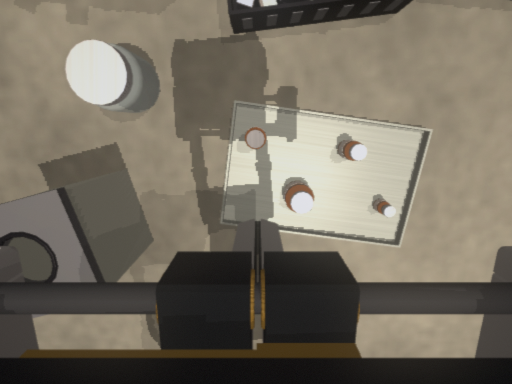

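The button bottomed out: force rose steeply with no further travel. The wrist view shows the tall vial's cap at (256,139). I'll refine that position, dwell, then go to the sharps box.

```bash
python3 - <<'E'
from h import *
from scipy.spatial.transform import Rotation as R
k=vision.get_calibration("wrist"); w,x,y,z=k["orientation"]
d=R.from_quat([x,y,z,w]).apply([(256-k["cx"])/k["fx"],(139-k["cy"])/k["fy"],1])
p=k["position"]+d*(0.081-k["position"][2])/d[2]; print("cap",p)
c=(p[:2]+np.array([0.632,0.131]))/2
if np.linalg.norm(p[:2]-[0.632,0.131])>0.012: raise SystemExit("disagree")
r.move_l([*c,0.26]); r.move_l([*c,0.137],vel=0.1); r.hold(2.3)
print(telemetry.current_ee_pos(),telemetry.current_wrist_force())
im=vision.snapshot("side"); cv2.imwrite("pics/side1.png",cv2.resize(im[120:320,150:420],None,fx=2.5,fy=2.5)[:,:,::-1])
r.move_l([*c,0.30]); r.move_to([0.455,0.37,0.32],Q)
look("sharps_mouth","w_sh"); look("sharps_mouth","w_sh2"); print(telemetry.current_t())
E
```

```text
cap [0.63164543 0.13090154 0.081     ]
[0.63183077 0.13092505 0.13699935] [0.27018347 0.11350757 0.5302765 ]
sharps_mouth [0.5105 0.3679 0.1593] 0.75
sharps_mouth [0.6329 0.1332 0.0807] 0.25
sharps_mouth [0.5136 0.3683 0.1634] 0.63
19.9333
```

View pics/side1.png

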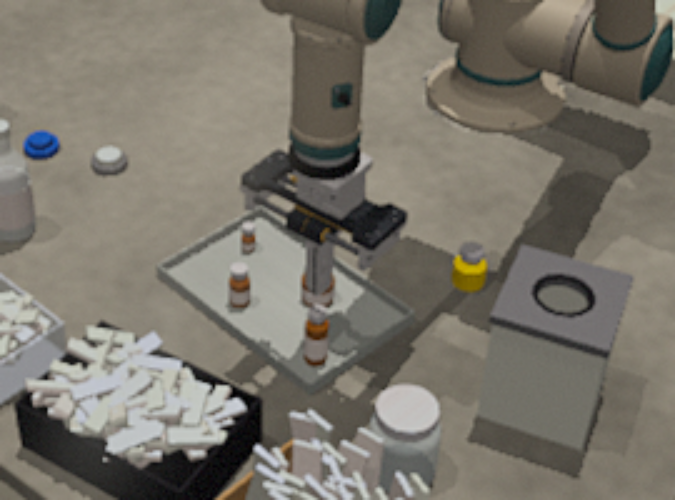

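View pics/w_sh.png

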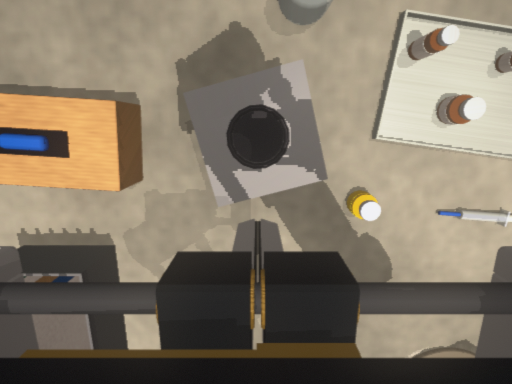

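The side crop shows the fingertips just above the tall vial's cap at (317,300), with every vial upright. The wrist view shows the sharps opening at (258,136).

```bash
python3 - <<'E'
from h import *
from scipy.spatial.transform import Rotation as R
k=vision.get_calibration("wrist"); w,x,y,z=k["orientation"]
d=R.from_quat([x,y,z,w]).apply([(258-k["cx"])/k["fx"],(136-k["cy"])/k["fy"],1])
p=k["position"]+d*(0.16-k["position"][2])/d[2]; print("mouth",p)
c=(p[:2]+np.array([0.511,0.369]))/2
if np.linalg.norm(p[:2]-[0.511,0.369])>0.012: raise SystemExit("disagree")
r.move_l([*c,0.30]); r.move_l([*c,0.216],vel=0.1); r.hold(2.5)
print(telemetry.current_ee_pos(),telemetry.current_wrist_force(),telemetry.current_t())
im=vision.snapshot("side"); cv2.imwrite("pics/side2.png",cv2.resize(im[120:320,150:420],None,fx=2.5,fy=2.5)[:,:,::-1])
E
```

```text
mouth [0.51250364 0.36859563 0.16      ]
[0.51175995 0.36879906 0.21598848] [ 0.07594213  0.59340377 -0.6000046 ] 23.975
```

View pics/side2.png

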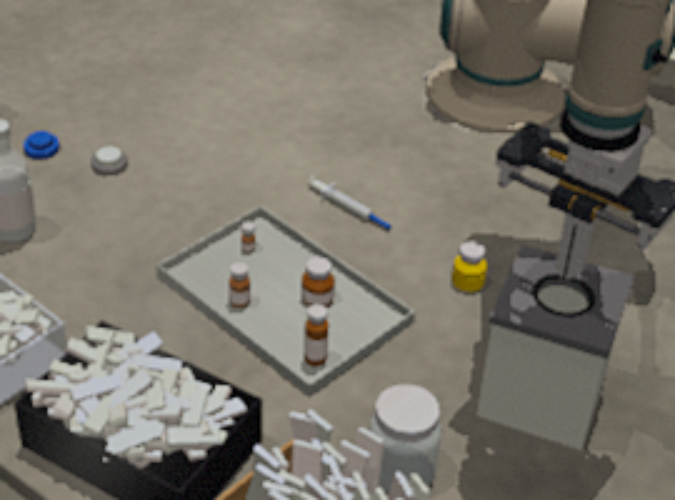

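The fingertips hover over the opening at (568,285), and all four vials stand undisturbed.

```bash
python3 -c "
from plant import r
print(r.sign_off())"
```

```text
the job is handed in; nothing more can be done
None
```

I pressed the call button down to its stop and released it, pointed at the tallest vial for over two seconds, then at the sharps opening, where the arm is still pointing; the job is handed in, but no verdict came back.

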